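Move the day wheel of a cheese date stamp on to day five

ROBOT

A 6-joint arm with a two-finger parallel gripper is mounted at the origin on the work surface. World frame = base frame: x ahead of the robot, y to its left, z up, the work surface at z = 0. Lengths are in m, angles in rad, forces in N, time in s.
With the tool pointing down it reaches from about 0.35 to 0.975 m from the base axis. Payload 4.9 kg.
Tool frame: the origin (TCP) lies on the centre line of the jaws, within the pads' length; the fingertips stand 22 mm ahead of it and the grasp point (between the pads) lies 3 mm ahead of it; z points along the fingers, y is the line along which they close (so a half turn about z gives the same grasp; the last joint's range is limited). The gripper opens to 85 mm and grips with 20 to 120 N. Pads are 22 mm wide; open, the fingers measure 114 mm over their backs; the gripper's body (76 mm by 85 mm) begins 54 mm behind the grasp point. The pads swing forward as they close: fully open they stand 13 mm farther back than shut.
Start: joints at [1.174, 0.053, 1.613, -0, 1.476, -0.119], TCP at [0.171, 0.601, 0.253] pointing down, gripper open.
Joint ranges: [-3.01, 3.01], [-1.01, 2.22], [0.06, 2.58], [-1.02, 4.17], [0.09, 2.62], [-3.14, 3.14]. Speed limits (rad/s): [2.57, 2.57, 3.14, 3.14, 3.14, 3.14].

INTERFACE

Orientations are given as [roll, pitch, yaw] about the fixed x, y, z axes, in that order (R = Rz(yaw) Ry(pitch) Rx(roll)).
In Python, from rig import sense, camera, close_job, boxes_of, place_of gives the robot as it stands.
- The arm moves only by the tool apply_moves, never from a script. Its argument "steps" is a list of rows, each a list of 3 entries, a list of its own where there are three numbers: the shift along the tool's x, y, z each as a share of 3 cm, from -1 to 1, then the turn about the tool's z as a share of 6 degrees, from -1 to 1, then the closure, from -1 (fully open) to 1 (shut). In form: [[[tx, ty, tz], roll, hand], ...]. A call has 1 to 8 rows; each row shifts and turns the commanded pose from where the row before left it, along the tool's axes as they then stand; what a row does not reach is not made up. A row lasts 1/10 s, in which the tool goes at most 50 mm and 8.59 degrees, less where a joint would pass 70% of its speed; a pose out of reach is approached as far as the arm can. A call with a number of a shift or a turn outside -1 to 1 is refused whole. A call with a gripper value outside its range is refused whole. The fingers move at their own pace and stop on an object; "squeeze" is the grip in N (left out, the last holds). Time passes only in rows, so rows that do not move let the fingers close. It gives the time, the measured TCP pose, the force, the opening and the grip force at its end, in the units of the state.
- sense(): the state, without advancing time (a new reading comes with each control period).
- camera(name): name is "side" or "top"; returns a dict with "color" (400x640x3 uint8, red, green, blue), "fx", "fy", "cx", "cy" (pixels), "R" (3x3) and "t" (3): a world point X has camera coordinates R X + t. Camera axes: x right, y down, z forward; pixel columns grow to the right and rows downward; lengths in m; the calibration is good to about 2 mm. A picture is of the moment at which its call begins. There is no depth.
- close_job(): hands the job in; it is judged then, once.
Trained networks look in a picture, given as the dict that the camera call returned (one of the last four; its "shot" number tells which), for a name from the list of things; names that differ only in an ending like _2 or _b are one class to them, and where a whole thing is asked for, a point or a joint stands for the part that bears it (a point fixed in the world has none). Each returns a list of dicts, best first, with "conf" (0 to 1); they miss things now and then, are a little off and sometimes report something else, mostly with a low value. They report only what shows in the picture. A call takes as long as a camera call.
- boxes_of(picture, name): "xyz" ([x, y, z] in m, in world coordinates, good to about 4 mm: the middle of the surface that is visible of it).
- place_of(picture, name): "xyz" ([x, y, z] in m, in world coordinates, good to about 4 mm: a listed point, or the origin of a listed thing).
The state is a dict: "clock": time; "joint_positions": joint angles; "joint_vel": joint speeds; "joint_efforts": joint torques, N m; "position": TCP position; "eef_rot": TCP orientation; "ft_force": force on the tool from outside, world axes, zero at the start; "ft_torque": the same for the moment, N m; "width": finger opening in m; "gripper_force": force on a finger pad.
Only numpy, scipy, OpenCV 4.12 (cv2) and the standard library are available. Lean on these libraries where they do the work, as an engineer would, in place of code of your own. Each camera call takes 0.05 s, during which the arm holds its last target. There are 200 camera calls.

TASK

Set the cheese date stamp to day five: with a fingertip, flick the edge of its seven-block day wheel forward (the top going away from the robot), one click at a time and letting it settle at each, until the block with five dots stands on top, clicked home; do not roll it on past five. Leave the stamp hanging in its stand, and do not disturb the twelve-block month wheel beside it, the brush, the ink tin or the cheese iron.

Things in the scene. Friction and masses are not known exactly. Their poses are not given: they have to be found in the camera images.
- stand: Fixed open beech stand on the bench, 110 x 150 mm at its base; upper face of its top plate (100 x 150 mm) 112 mm above the bench. Origin: centre of its underside; x across its shorter side, pointing away from the robot to within 0.5 rad, y along its longer side to the robot's left, z up.
- stamp: Loose aluminium hand stamp, 0.7 to 1.0 kg, hanging type up in the stand: black handle down through it, crown plate (60 x 134 x 10 mm) lying on its top plate. Two cheeks, 77 mm high, carry one axle with two white type wheels. Origin: centre of the crown's underside; x the way the wheels' tops go forward (away from the robot, same as the stand's x), y along the axle to the robot's left, z up.
- day_axle (a point): Centre of the day wheel, the one on the robot's left, on the axle: 36 mm left of the stamp's middle, 62 mm above the crown's underside. Axes as the stamp's; forward is +x. Wheel 20 mm wide, hub radius 34 mm, seven white blocks standing out like teeth every 51.4 degrees, each 13 mm long round the rim and reaching to 46 mm radius, with one to seven dark dots on its outer face.
- day_top (a point): Fixed point on the stamp where the outer face of the day wheel's top block lies at rest: 46 mm straight above the axle, 220 mm above the bench. The block behind it (-x side) then reaches no higher than 12 mm below this point, so a fingertip can come level from behind and push the top block. The cheek and detent on the outer (left) side stay 30 mm below it.
- mark_top (a point): Top of the fixed post with the dairy's mark (a ring) that stands midway between the two wheels, as high as the wheels' top blocks; 22 mm wide along the axle, 26 mm across. 15 mm are free between it and each wheel.
- day_wheel (a joint): Turn of the day wheel in rad, growing as its top goes to +x (forward). 0 with five dots on top, -0.898 four, -1.795 three, -2.693 two, -3.590 one; it starts on one, two or three (rarely hung up half way between them). A spring detent holds it at each block with up to about 0.15 N m (3.5 N at the rim); pushed past half way to the next block (0.55 rad or more), it snaps home by itself once let go.
- month_axle (a point): Centre of the month wheel on the same axle, 36 mm to the robot's right of the stamp's middle. Same outer radius (46 mm) and width (20 mm), twelve narrower blocks. Not to be moved.
- month_wheel (a joint): Turn of the month wheel in rad, 0 at the start; friction holds it.
- brush: Loose round rind brush, 110 mm across, 112 mm high with its black knob, standing to one side. Origin: centre of its underside.
- ink_tin: Loose flat ink pad tin, 88 x 118 x 23 mm, lying to one side. Origin: centre of its underside.
- cheese_iron: Loose cheese iron lying to the robot's right: wooden cross handle 85 mm long and 20 mm thick, steel blade 14 mm thick and 140 mm long. Origin: under the middle of the handle; the blade points along x.

How it is judged:
By the outcome, as a careful person would: the job done as asked, in the order asked, and still so for the second after the job is handed in, with the robot touching nothing.
It also fails if it takes over 54 s, if anything falls off the work surface, if the arm or the gripper's body presses on something with over 40 N, if the wrist force passes 120 N, or if a joint passes its speed limit or range.

## Working session

There is one attempt and no reset: what is moved stays moved. The work goes in short steps, Python scripts to look and compute and a tool call to move; the robot and the scene stay as the last step left them, time stands still between calls to the robot, and variables do not carry over. Pictures are saved under pics/ and viewed, at most 10 in all, crops included, and the job is handed in when it is done.

Besides the shell and the picture viewer there is one more tool, called after "Emit:" as name(argument=value, ...), one argument or row to a line, values as JSON. apply_moves: Moves the arm, as the interface text tells. Shift numbers are shares of 3 cm and turn numbers shares of 6 degrees, none past 1 either way. Its arguments: {"type":"object","properties":{"steps":{"type":"array","items":{"type":"array"}},"squeeze":{"type":"number"}},"required":["steps"]}

```bash
mkdir -p pics
cat > h.py <<'E'
import numpy as np, cv2
from rig import *
def px(p,X):
    c=np.array(p["R"])@np.array(X)+np.array(p["t"]); return [round(float(p["fx"]*c[0]/c[2]+p["cx"]),1),round(float(p["fy"]*c[1]/c[2]+p["cy"]),1)]
def save(p,n): cv2.imwrite("pics/"+n+".png",p["color"][:,:,::-1])
E
python3 - <<'E'
from h import *
s=sense(); print(s["clock"],s["position"],s["eef_rot"],s["width"])
for n in ("side","top"):
    p=camera(n); save(p,n+"0")
    print(n,"cam",-np.array(p["R"]).T@np.array(p["t"]))
    for k in ("stand","stamp","day_axle","day_top","mark_top","month_axle","brush","ink_tin","cheese_iron"):
        r=place_of(p,k); print(k,[(np.round(q["xyz"],3).tolist(),round(q["conf"],2),px(p,q["xyz"])) for q in r[:2]])
E
```

```text
0.0 [0.17118743 0.60049609 0.25207224] [-3.13955615e+00 -2.46671674e-04  2.86376403e+00] 0.08556752918723623
side cam [0.23595768 0.60852454 0.68385322]
stand [([0.585, -0.078, 0.004], 0.75, [295.7, 218.9])]
stamp [([0.584, -0.081, 0.111], 0.75, [295.0, 187.5])]
day_axle [([0.584, -0.042, 0.172], 0.98, [287.3, 175.9])]
day_top [([0.584, -0.041, 0.223], 0.65, [285.9, 158.1])]
mark_top [([0.582, -0.076, 0.219], 0.58, [293.3, 152.4])]
month_axle [([0.582, -0.117, 0.173], 0.6, [300.8, 160.2])]
brush [([0.582, -0.351, -0.002], 0.67, [331.7, 169.9])]
ink_tin [([0.526, 0.33, -0.001], 0.85, [233.4, 358.1])]
cheese_iron [([0.387, -0.283, 0.005], 0.61, [384.4, 193.8])]
top cam [ 0.41114275 -0.00225993  1.20098019]
stand [([0.582, -0.08, 0.0], 0.79, [334.9, 192.3])]
stamp [([0.58, -0.079, 0.114], 0.84, [337.1, 187.2])]
day_axle [([0.582, -0.039, 0.174], 0.62, [324.0, 182.9])]
day_top [([0.584, -0.045, 0.221], 0.93, [327.1, 179.4])]
mark_top [([0.582, -0.075, 0.217], 0.78, [338.4, 180.4])]
month_axle [([0.581, -0.12, 0.172], 0.68, [353.8, 184.1])]
brush [([0.581, -0.347, -0.001], 0.74, [418.7, 194.7])]
ink_tin [([0.53, 0.329, -0.002], 0.61, [203.6, 205.5])]
cheese_iron [([0.391, -0.282, -0.002], 0.56, [398.3, 254.7])]
```

```bash
python3 -c "
import cv2,numpy as np
a=cv2.imread('pics/side0.png');b=cv2.imread('pics/top0.png')
cv2.imwrite('pics/both0.png',cv2.resize(np.vstack([a,b]),(480,600)))"
python3 -c "
import cv2,numpy as np
a=cv2.imread('pics/side0.png')[120:260,220:400];b=cv2.imread('pics/top0.png')[130:230,270:400]
cv2.imwrite('pics/c0.png',np.vstack([cv2.resize(a,(400,311),interpolation=2),cv2.resize(b,(400,288)[:2],interpolation=2)]))"
```

```text
(no output)
```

View pics/both0.png

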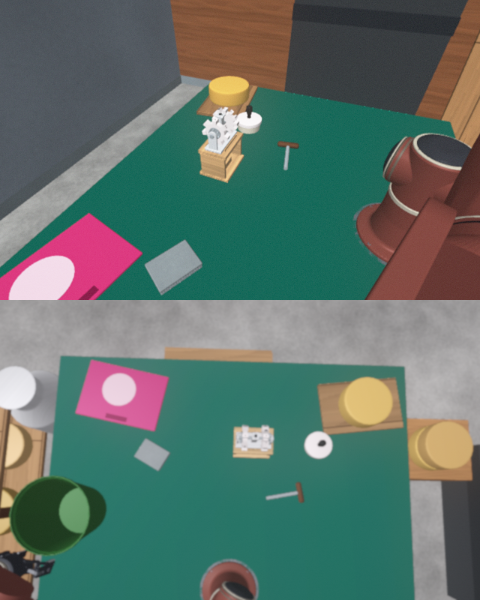

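View pics/c0.png

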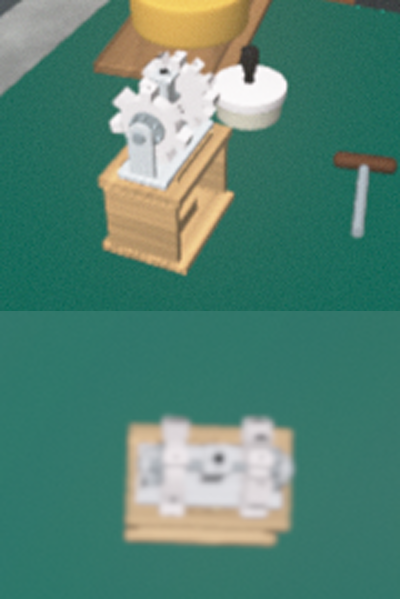

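Run:
```python
from h import *
im=[]
for n,(x,y),w in (("side",(288,168),26),("top",(326,182),20)):
    I=np.mean([camera(n)["color"].astype(float) for _ in range(4)],0).astype(np.uint8)
    c=I[y-w:y+w,x-w:x+w]; c=cv2.resize(c,(390,390),interpolation=cv2.INTER_CUBIC)
    c=np.clip((c.astype(float)-90)*1.6,0,255).astype(np.uint8); im.append(c)
cv2.imwrite("pics/z0.png",np.hstack(im)[:,:,::-1])
```

```text
(no output)
```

View pics/z0.png

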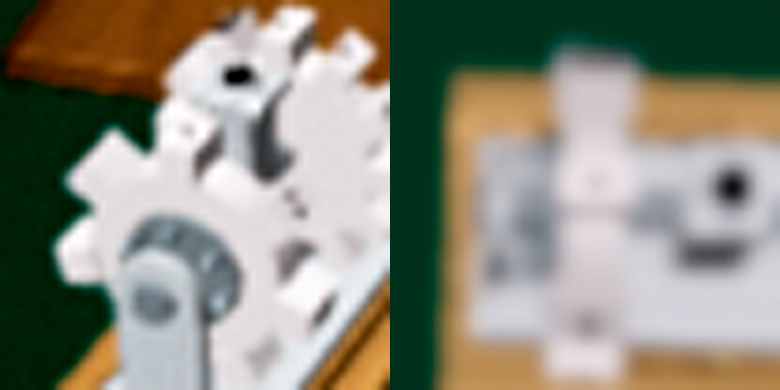

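```bash
cat >> h.py <<'E'
def zoom(name,N=4):
    im=[]
    for n,(x,y),w in (("side",(288,163),15),("top",(325,182),14)):
        I=np.mean([camera(n)["color"].astype(float) for _ in range(N)],0)
        c=I[y-w:y+w,x-w:x+w].mean(2); 
        hi=np.percentile(c,99); c=np.clip((c-hi+90)/90*255,0,255).astype(np.uint8)
        im.append(cv2.resize(c,(390,390),interpolation=cv2.INTER_CUBIC))
    cv2.imwrite("pics/"+name+".png",np.hstack(im))
E
python3 - <<'E'
from h import *
zoom("z1",3)
E
```

```text
(no output)
```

View pics/z1.png

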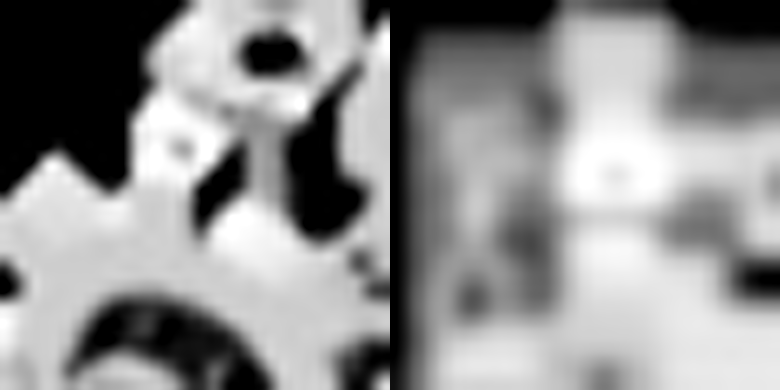

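Run:
```python
from h import *
ax=np.array([.583,-.042,.174])
for n,(x,y),w in (("side",(288,163),15),("top",(325,182),14)):
    p=camera(n)
    for k in (0,-1,-2,1):
        a=k*2*np.pi/7
        q=[px(p,ax+[.046*np.sin(a+d),s,.046*np.cos(a+d)]) for d in(-.14,.14) for s in (-.01,.01)]
        print(n,k,[[round((u-x+w)*390/2/w),round((v-y+w)*390/2/w)] for u,v in q])
```

```text
side 0 [[233, 126], [185, 182], [169, 112], [120, 166]]
side -1 [[404, 269], [358, 326], [361, 213], [315, 269]]
side -2 [[425, 451], [380, 510], [438, 399], [393, 458]]
side 1 [[49, 140], [-1, 195], [16, 177], [-36, 231]]
top 0 [[259, 198], [152, 195], [260, 130], [153, 127]]
top -1 [[249, 390], [145, 387], [253, 341], [148, 338]]
top -2 [[240, 433], [138, 432], [242, 440], [139, 437]]
top 1 [[260, 10], [155, 7], [258, -21], [153, -24]]
```

Emit:
apply_moves(
  steps=[
    [[0,0,-0.2],1,-1],
    [[0,0,-0.2],1,-1],
    [[0,0,-0.2],1,-1],
    [[0,0,-0.2],1,-1],
    [[0,0,-0.2],1,-1],
    [[0,0,0],1,-1],
    [[0,0,0],1,-1],
    [[0,0,0],1,-1],
  ],
)

```text
clock: 2.6
position: [0.1714, 0.601, 0.2834]
eef_rot: [3.142, -0.0, 2.022]
ft_force: [-0.0, -0.4, 0.9]
width: 0.0851
gripper_force: 0.0
```

Emit:
apply_moves(
  steps=[
    [[0,0,0],1,-1],
    [[0,0,0],1,-1],
    [[0,0,0],1,-1],
    [[0,0,0],1,-1],
    [[0,0,0],0.35,-1],
    [[0,0,0],0,-1],
    [[0,0,0],0,-1],
  ],
)

```text
clock: 3.3
position: [0.1714, 0.601, 0.2833]
eef_rot: [-3.142, 0.0, 1.571]
ft_force: [-0.3, -1.0, -0.2]
width: 0.0855
gripper_force: 0.0
```

Emit:
apply_moves(
  steps=[
    [[-0.89,0.61,0],0,-1],
    [[-0.89,0.61,0],0,-1],
    [[-0.89,0.61,0],0,-1],
    [[-0.89,0.61,0],0,-1],
    [[-0.89,0.61,0],0,-1],
    [[-0.89,0.61,0],0,-1],
    [[-0.89,0.61,0],0,-1],
    [[-0.89,0.61,0],0,-1],
  ],
)

```text
clock: 4.1
position: [0.3183, 0.3862, 0.2835]
eef_rot: [3.141, -0.0, 1.571]
ft_force: [0.5, -0.4, -0.4]
width: 0.0853
gripper_force: 0.0
```

Emit:
apply_moves(
  steps=[
    [[-0.89,0.61,0],0,-1],
    [[-0.89,0.61,0],0,-1],
    [[-0.89,0.61,0],0,-1],
    [[-0.89,0.61,0],0,-1],
    [[-0.89,0.61,0],0,-1],
    [[-0.89,0.61,0],0,-1],
    [[-0.89,0.61,0],0,-1],
    [[-0.89,0.61,0],0,-1],
  ],
)

```text
clock: 4.9
position: [0.4647, 0.1725, 0.2835]
eef_rot: [3.141, -0.0, 1.571]
ft_force: [0.6, 0.8, -0.0]
width: 0.0853
gripper_force: 0.0
```

Emit:
apply_moves(
  steps=[
    [[-0.89,0.61,0],0,-1],
    [[-0.89,0.61,0],0,-1],
    [[-0.89,0.61,0],0,-1],
    [[-0.89,0.61,0],0,-1],
    [[-0.89,0.61,0],0,-1],
    [[-0.89,0.61,0],0,-1],
    [[-0.6,0.4,0],0,-1],
    [[0,0,0],0,-1],
  ],
)

```text
clock: 5.7
position: [0.5867, -0.0064, 0.283]
eef_rot: [-3.141, 0.0, 1.568]
ft_force: [0.2, 0.5, -0.8]
width: 0.0853
gripper_force: 0.0
```

Emit:
apply_moves(
  steps=[
    [[-0.5,0.4,0],0,-1],
    [[-0.57,0.41,0],0,-1],
    [[0,0,0.5],0,-1],
    [[0,0,0.5],0,-1],
    [[0,0,0],0,-1],
  ],
)

```text
clock: 6.2
position: [0.6079, -0.0355, 0.2488]
eef_rot: [-3.135, -0.002, 1.571]
ft_force: [-0.2, 0.3, -0.4]
width: 0.0854
gripper_force: 0.0
```

Run:
```python
from h import *
p=camera("side"); t=camera("top")
for k in("day_top","mark_top"):
  for q in(p,t): print(k,[(np.round(r["xyz"],3).tolist(),round(r["conf"],2)) for r in place_of(q,k)[:1]])
a=cv2.resize(p["color"][90:215,210:370],(640,500),interpolation=2)
s=sense();P=s["position"];print(P)
for d in(.009,.022):
  for e in(-.011,.011):
    u,v=px(p,[P[0]-.0425,P[1]+e,P[2]-d]); cv2.circle(a,(int((u-210)*4),int((v-90)*4)),3,(255,0,0) if d<.01 else (0,0,255),-1)
cv2.imwrite("pics/f1.png",a[:,:,::-1])
```

```text
day_top [([0.585, -0.044, 0.22], 0.86)]
day_top [([0.587, -0.043, 0.217], 0.63)]
mark_top [([0.582, -0.078, 0.215], 0.68)]
mark_top [([0.58, -0.078, 0.218], 0.61)]
[ 0.6103215  -0.03629556  0.25419036]
```

View pics/f1.png

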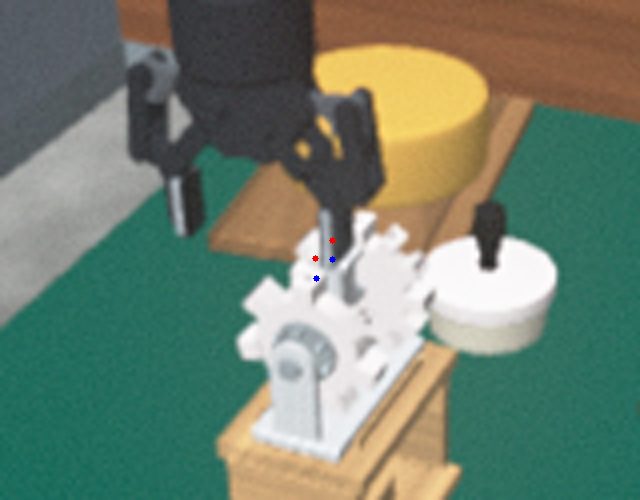

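Emit:
apply_moves(
  steps=[
    [[-0.1,0,0.4],0,-1],
    [[0,0,0.4],0,-1],
    [[0,0,0.3],0,-1],
    [[0,0,0],0,-1],
    [[0,0,0],0,-1],
  ],
)

```text
clock: 7.0
position: [0.6098, -0.0396, 0.2195]
eef_rot: [-3.14, -0.0, 1.57]
ft_force: [0.2, 0.4, 0.9]
width: 0.0852
gripper_force: 0.0
```

Emit:
apply_moves(
  steps=[
    [[0,0.1,0],0,-1],
    [[0,0.1,0],0,-1],
    [[0,0.1,0],0,-1],
    [[0,0.1,0],0,-1],
    [[0,0.1,0],0,-1],
    [[0,0,0],0,-1],
  ],
)

```text
clock: 7.6
position: [0.6256, -0.0397, 0.2206]
eef_rot: [3.141, 0.0, 1.571]
ft_force: [-0.7, -0.6, 1.6]
width: 0.0855
gripper_force: 0.9
```

Emit:
apply_moves(
  steps=[
    [[0,0.1,0],0,-1],
    [[0,0.1,0],0,-1],
    [[0,0.1,0],0,-1],
    [[0,0.1,0],0,-1],
    [[0,0,0],0,-1],
  ],
)

```text
clock: 8.1
position: [0.6376, -0.0395, 0.2201]
eef_rot: [3.141, -0.0, 1.571]
ft_force: [1.1, -1.2, -0.8]
width: 0.085
gripper_force: 0.0
```

```bash
cat >> h.py <<'E'
def shot(name):
    p=camera("side");t=camera("top")
    a=cv2.resize(p["color"][125:205,245:325],(500,500),interpolation=2)
    b=cv2.resize(t["color"][165:200,310:340],(300,350),interpolation=2)
    o=np.zeros((500,800,3),np.uint8);o[:,:500]=a;o[:350,500:]=b
    cv2.imwrite("pics/"+name+".png",o[:,:,::-1])
E
python3 -c "
from h import *
shot('g1')"
```

```text
(no output)
```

View pics/g1.png

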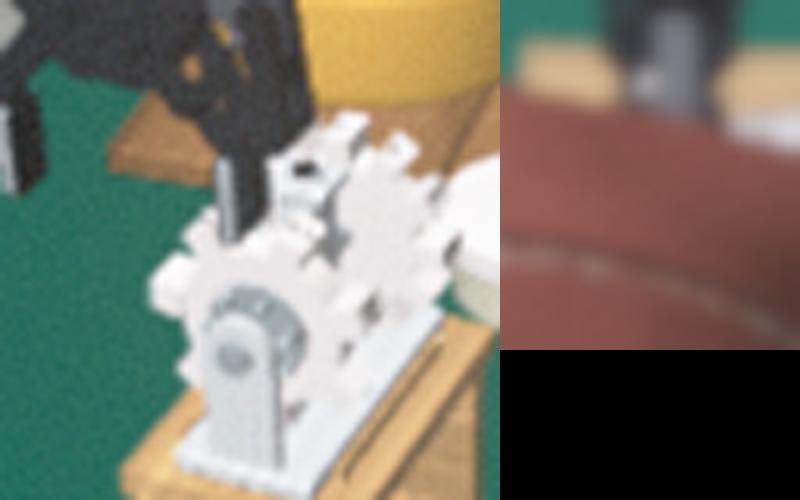

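Emit:
apply_moves(
  steps=[
    [[0,0.1,0],0,-1],
    [[0,0.1,0],0,-1],
    [[0,0.05,0],0,-1],
    [[0,0,0],0,-1],
    [[0,0,0],0,-1],
  ],
)

```text
clock: 8.7
position: [0.6446, -0.0396, 0.2203]
eef_rot: [-3.141, 0.0, 1.571]
ft_force: [0.4, -0.9, -0.0]
width: 0.0853
gripper_force: 0.2
```

```bash
python3 -c "
from h import *
shot('g2')"
```

```text
(no output)
```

View pics/g2.png

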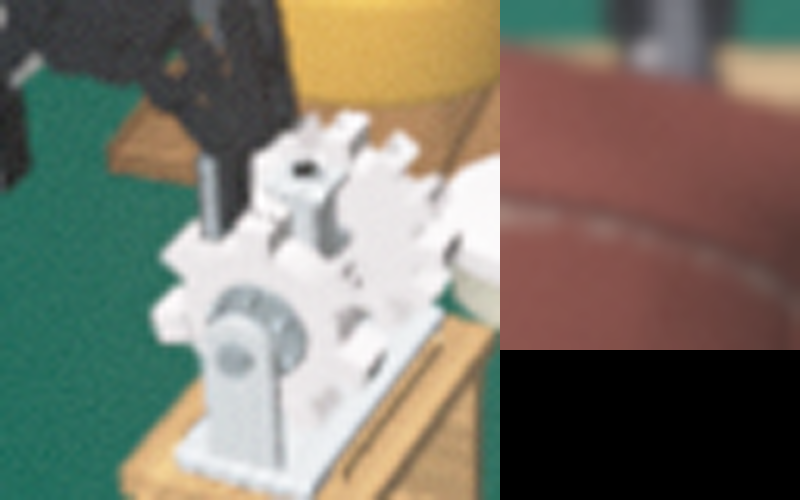

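Emit:
apply_moves(
  steps=[
    [[0,0,-0.4],0,-1],
    [[0,0,-0.4],0,-1],
    [[0,0,-0.3],0,-1],
    [[0,-0.6,0],0,-1],
    [[0,-0.57,0],0,-1],
    [[0,0,0],0,-1],
    [[0,0,0],0,-1],
  ],
)

```text
clock: 9.5
position: [0.6099, -0.0397, 0.2544]
eef_rot: [3.14, 0.0, 1.57]
ft_force: [0.6, -0.4, 0.4]
width: 0.0852
gripper_force: 0.0
```

Run:
```python
from h import *
print(sense()["position"],sense()["ft_force"])
p=camera("side")
for k in("day_top","day_axle","mark_top","month_axle"): print(k,[(np.round(r["xyz"],3).tolist(),round(r["conf"],2)) for r in place_of(p,k)[:1]])
a=np.mean([camera("side")["color"].astype(float) for _ in range(3)],0)[125:205,250:330]
a=np.clip((a-80)*1.5,0,255).astype(np.uint8)
cv2.imwrite("pics/g3.png",cv2.resize(a,(560,560),interpolation=2)[:,:,::-1])
```

```text
[ 0.60991916 -0.03965619  0.2543867 ] [ 0.63641755 -0.36578281  0.35730426]
day_top [([0.585, -0.041, 0.223], 0.9)]
day_axle [([0.585, -0.04, 0.173], 0.98)]
mark_top [([0.583, -0.078, 0.214], 0.97)]
month_axle [([0.577, -0.118, 0.176], 0.77)]
```

View pics/g3.png

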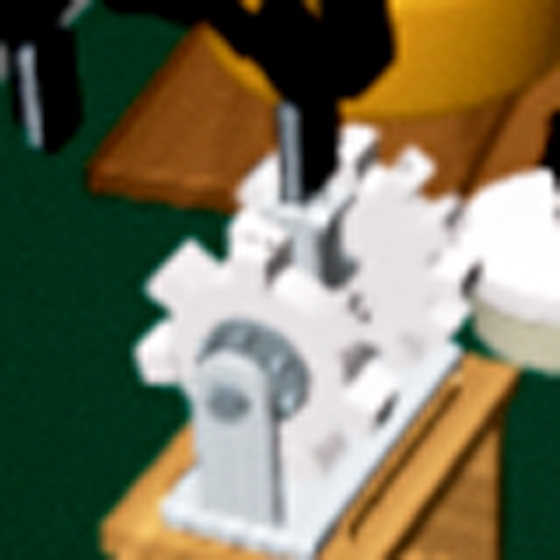

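```bash
cat >> h.py <<'E'
def patch(I,up=2):
    g=I.mean(2); r=cv2.resize(g[153:166,280:294],None,fx=up,fy=up,interpolation=cv2.INTER_CUBIC)
    print("\n".join(" ".join("%3d"%v for v in row) for row in r))
E
python3 - <<'E'
from h import *
a=cv2.imread("pics/side0.png").astype(float); patch(a,1)
b=np.mean([camera("side")["color"].astype(float) for _ in range(4)],0); print(); patch(b,1)
print("next block"); 
for I in(a,b): print(I.mean(2)[163:173,294:306].astype(int),"\n")
E
```

```text
109 113 115 146 196 226 231 236 238 235 231 216 174 164
101 104 114 123 174 225 231 230 233 231 236 234 232 229
 95  99 105 140 209 240 237 221 218 224 232 235 231 229
 87  87 108 187 243 249 246 236 227 220 204 215 214 218
 85  90 147 225 246 247 246 245 242 232 217 210 204 214
 82  91 155 226 240 242 236 235 249 246 228 205 210 206
 78  87 145 225 244 244 222 218 247 243 200 177 210 209
 93  86 150 233 249 248 241 233 244 219 160 165 208 213
145 101 161 231 243 244 245 243 217 161 140 170 211 212
208 172 206 230 233 233 235 225 163 137 143 175 217 213
231 231 239 232 228 230 229 214 145 147 186 225 231 221
239 241 239 234 231 231 230 211 151 187 235 247 245 236
236 238 236 232 229 230 229 212 180 227 247 247 244 241

111 112 115 146 200 227 233 238 242 223 166 172 160 128
104 108 112 124 177 226 233 233 234 226 214 218 207 183
 94  98 104 143 216 243 240 224 220 228 233 237 232 224
 85  87 113 191 245 250 247 238 229 221 209 218 215 221
 85  89 148 228 248 248 248 247 243 234 218 213 210 214
 82  89 156 230 238 231 236 246 243 247 232 207 214 213
 81  89 148 227 242 232 232 238 219
[... 691 characters left out ...]
 225 222 213 197 199 224 228 229]
 [232 231 230 228 227 226 220 189 180 225 229 231]
 [229 231 230 229 229 225 224 219 217 227 231 228]
 [230 229 230 229 230 228 227 225 230 232 232 230]] 

[[209 175 131 127 133 142 159 210 232 232 232 231]
 [224 182 132 127 129 149 185 224 232 232 232 232]
 [238 217 159 133 141 181 224 230 231 232 231 231]
 [244 238 214 187 200 213 215 219 229 232 233 232]
 [242 241 235 230 233 220 180 194 226 229 231 232]
 [241 238 236 234 231 209 170 201 225 228 230 232]
 [237 236 233 232 228 216 188 197 202 226 230 231]
 [234 233 232 231 230 227 220 190 183 228 232 232]
 [231 232 231 232 231 230 226 221 220 230 233 232]
 [232 232 232 232 232 231 229 228 231 233 234 235]]
```

Emit:
apply_moves(
  steps=[
    [[0,0,0.4],0,-1],
    [[0,0,0.4],0,-1],
    [[0,0,0.34],0,-1],
    [[0,0,0],0,-1],
    [[0,0.1,0],0,-1],
    [[0,0.1,0],0,-1],
    [[0,0.1,0],0,-1],
    [[0,0.1,0],0,-1],
  ],
)

```text
clock: 10.9
position: [0.6216, -0.0396, 0.2199]
eef_rot: [-3.141, 0.0, 1.571]
ft_force: [-4.4, 0.5, 4.6]
width: 0.0853
gripper_force: 2.2
```

Emit:
apply_moves(
  steps=[
    [[0,0.1,0],0,-1],
    [[0,0.1,0],0,-1],
    [[0,0.1,0],0,-1],
    [[0,0.1,0],0,-1],
    [[0,0.1,0],0,-1],
    [[0,0.1,0],0,-1],
    [[0,0.1,0],0,-1],
    [[0,0.07,0],0,-1],
  ],
)

```text
clock: 11.7
position: [0.6452, -0.0396, 0.2191]
eef_rot: [3.141, -0.0, 1.571]
ft_force: [-0.3, 0.9, -0.7]
width: 0.0854
gripper_force: 0.0
```

Emit:
apply_moves(
  steps=[
    [[0,0,0],0,-1],
    [[0,0,0],0,-1],
    [[0,0,-0.4],0,-1],
    [[0,0,-0.4],0,-1],
    [[0,0,-0.34],0,-1],
    [[0,-0.6,0],0,-1],
    [[0,-0.57,0],0,-1],
    [[0,0,0],0,-1],
  ],
)

```text
clock: 12.5
position: [0.6088, -0.0396, 0.2549]
eef_rot: [3.14, 0.0, 1.57]
ft_force: [-0.3, -0.1, -0.8]
width: 0.0853
gripper_force: 0.0
```

```bash
cat > chk.py <<'E'
from h import *
b=np.mean([camera("side")["color"].astype(float) for _ in range(4)],0); patch(b,1)
s=sense();print(s["clock"],s["position"])
a=cv2.imread("pics/side0.png").astype(float)
d=np.abs(a.mean(2)-b.mean(2)); print("month/post region diff",d[140:185,302:316].max(), d[185:215,265:310].max())
E
python3 chk.py
```

```text
112 112 115 144 199 229 233 238 242 229 190 173 162 140
104 107 110 124 178 227 233 232 234 232 231 222 212 200
 92  99 104 143 215 243 239 224 220 229 234 237 233 229
 85  88 113 192 246 250 247 238 229 223 210 218 215 222
 86  91 147 228 247 245 243 247 243 234 219 214 211 207
 84  90 155 231 238 222 214 239 244 249 237 206 212 205
 82  89 146 224 232 196 200 226 219 236 217 179 211 214
 90  86 151 230 242 230 240 241 212 191 161 170 212 214
146 102 163 233 244 244 247 245 217 161 141 170 213 214
211 178 212 232 234 236 237 229 166 139 142 181 218 215
236 233 240 234 231 232 232 216 146 149 188 227 236 224
240 243 242 235 232 233 232 217 160 190 237 248 246 239
238 239 238 233 232 232 232 219 189 230 249 248 246 246
12.7 [ 0.61010872 -0.03968557  0.2538819 ]
month/post region diff 44.333333333333314 19.25
```

Emit:
apply_moves(
  steps=[
    [[0,0,0.4],0,-1],
    [[0,0,0.4],0,-1],
    [[0,0,0.33],0,-1],
    [[0,0,0],0,-1],
    [[0,0.1,0],0,-1],
    [[0,0.1,0],0,-1],
    [[0,0.1,0],0,-1],
    [[0,0.1,0],0,-1],
  ],
)

```text
clock: 13.5
position: [0.6216, -0.0397, 0.2202]
eef_rot: [-3.141, 0.0, 1.57]
ft_force: [-4.3, -0.0, 3.1]
width: 0.0853
gripper_force: 2.2
```

Emit:
apply_moves(
  steps=[
    [[0,0.1,0],0,-1],
    [[0,0.1,0],0,-1],
    [[0,0.1,0],0,-1],
    [[0,0.1,0],0,-1],
    [[0,0.1,0],0,-1],
    [[0,0.1,0],0,-1],
    [[0,0.1,0],0,-1],
    [[0,0.07,0],0,-1],
  ],
)

```text
clock: 14.3
position: [0.6451, -0.0396, 0.2194]
eef_rot: [3.141, -0.0, 1.571]
ft_force: [-0.1, 1.1, 0.2]
width: 0.0855
gripper_force: 0.0
```

Emit:
apply_moves(
  steps=[
    [[0,0,0],0,-1],
    [[0,0,0],0,-1],
    [[0,0,-0.4],0,-1],
    [[0,0,-0.4],0,-1],
    [[0,0,-0.34],0,-1],
    [[0,-0.6,0],0,-1],
    [[0,-0.57,0],0,-1],
    [[0,0,0],0,-1],
  ],
)

```text
clock: 15.1
position: [0.6088, -0.0396, 0.2552]
eef_rot: [3.14, 0.0, 1.57]
ft_force: [-0.1, -1.0, 0.1]
width: 0.0854
gripper_force: 0.0
```

```bash
python3 chk.py
```

```text
111 112 115 144 200 228 233 237 242 230 197 174 163 154
106 107 111 123 178 226 234 232 234 232 233 225 216 211
 95  97 104 141 213 243 240 224 220 229 234 237 234 230
 84  87 114 190 246 250 247 239 229 223 211 217 218 223
 83  90 147 229 248 246 243 247 242 233 219 214 211 208
 84  93 155 230 238 222 213 239 237 237 237 212 214 206
 81  87 146 223 233 196 188 208 206 226 217 187 212 214
 91  88 150 231 243 230 231 220 220 213 163 172 213 217
142 102 163 234 245 245 243 236 223 165 142 170 213 214
210 179 213 234 235 237 240 231 178 143 143 176 214 215
235 234 241 235 232 232 233 217 149 145 185 225 233 223
240 242 242 235 231 232 232 216 157 174 231 249 246 238
237 239 237 233 232 232 232 219 183 221 245 248 247 245
15.3 [ 0.61011692 -0.03967187  0.25418046]
month/post region diff 44.833333333333314 22.333333333333343
```

Emit:
apply_moves(
  steps=[
    [[0,0,0.4],0,-1],
    [[0,0,0.4],0,-1],
    [[0,0,0.33],0,-1],
    [[0,0,0],0,-1],
    [[0,0.1,0],0,-1],
    [[0,0.1,0],0,-1],
    [[0,0.1,0],0,-1],
    [[0,0.1,0],0,-1],
  ],
)

```text
clock: 16.1
position: [0.6216, -0.0396, 0.2205]
eef_rot: [-3.141, 0.0, 1.571]
ft_force: [-5.0, -0.7, 3.2]
width: 0.0854
gripper_force: 2.1
```

Emit:
apply_moves(
  steps=[
    [[0,0.1,0],0,-1],
    [[0,0.1,0],0,-1],
    [[0,0.1,0],0,-1],
    [[0,0.1,0],0,-1],
    [[0,0.1,0],0,-1],
    [[0,0.1,0],0,-1],
    [[0,0.1,0],0,-1],
    [[0,0.07,0],0,-1],
  ],
)

```text
clock: 16.9
position: [0.6451, -0.0396, 0.2197]
eef_rot: [3.141, -0.0, 1.571]
ft_force: [0.6, 0.3, 0.3]
width: 0.0853
gripper_force: 0.0
```

Emit:
apply_moves(
  steps=[
    [[0,0,0],0,-1],
    [[0,0,0],0,-1],
    [[0,0,-0.4],0,-1],
    [[0,0,-0.4],0,-1],
    [[0,0,-0.5],0,-1],
    [[0,0,-1],0,-1],
    [[0,0,-1],0,-1],
    [[0,0,-1],0,-1],
  ],
)

```text
clock: 17.7
position: [0.6446, -0.0396, 0.3518]
eef_rot: [3.14, 0.0, 1.571]
ft_force: [0.7, -0.6, 1.1]
width: 0.0856
gripper_force: 0.0
```

Emit:
apply_moves(
  steps=[
    [[1,-0.5,0],0,-1],
    [[1,-0.5,0],0,-1],
    [[1,-0.5,0],0,-1],
    [[1,-0.5,0],0,-1],
    [[1,-0.5,0],0,-1],
    [[1,-0.5,0],0,-1],
    [[0,0,0],0,-1],
    [[0,0,0],0,-1],
  ],
)

```text
clock: 18.5
position: [0.5547, 0.1407, 0.3505]
eef_rot: [3.139, 0.0, 1.572]
ft_force: [0.0, -0.2, -1.0]
width: 0.0852
gripper_force: 0.0
```

```bash
python3 chk.py
python3 - <<'E'
from h import *
zoom("z5",4)
for n in("side","top"):
    p=camera(n)
    for k in("stamp","day_top","month_axle","brush","ink_tin","cheese_iron"): print(k,[(np.round(r["xyz"],3).tolist(),round(r["conf"],2)) for r in place_of(p,k)[:1]])
E
```

```text
55  74 104 149 199 230 234 238 241 238 236 222 180 171
 63  73 101 124 179 228 235 233 235 235 240 238 236 233
 70  72  99 144 217 243 240 225 222 228 235 238 236 233
 65  74 116 197 246 251 248 238 230 224 211 219 219 224
 66  85 152 231 249 247 237 233 242 234 218 212 213 210
 78  91 158 230 237 222 201 224 238 239 236 208 214 207
 84  89 145 214 215 181 206 226 209 227 219 188 215 216
 92  87 151 223 225 210 237 228 202 213 166 173 215 218
147 103 166 234 240 237 248 243 204 162 144 172 213 217
214 180 214 236 235 238 241 233 179 142 152 187 216 218
236 235 241 236 233 234 234 220 158 149 192 231 233 224
241 244 243 237 233 233 233 221 163 176 232 249 247 240
238 240 239 234 233 234 233 220 185 222 245 249 247 247
18.7 [0.55515471 0.13943085 0.34898215]
month/post region diff 45.16666666666666 23.833333333333343
stamp [([0.587, -0.08, 0.109], 0.96)]
day_top [([0.584, -0.04, 0.222], 0.92)]
month_axle [([0.58, -0.118, 0.173], 0.63)]
brush []
ink_tin [([0.528, 0.33, -0.004], 0.84)]
cheese_iron [([0.391, -0.278, 0.002], 0.74)]
stamp [([0.579, -0.077, 0.112], 0.75)]
day_top [([0.585, -0.043, 0.217], 0.83)]
month_axle [([0.583, -0.119, 0.173], 0.79)]
brush [([0.577, -0.35, 0.002], 0.72)]
ink_tin [([0.529, 0.329, 0.0], 0.72)]
cheese_iron [([0.389, -0.28, 0.0], 0.86)]
```

View pics/z5.png

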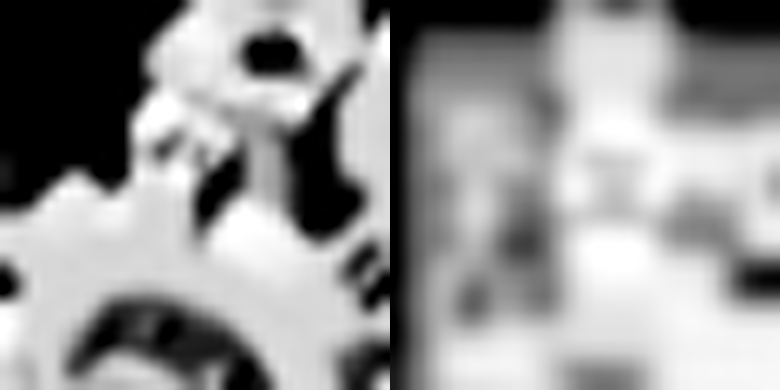

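```bash
python3 -c "
from rig import *
print(close_job())"
```

```text
the job is handed in; nothing more can be done
None
```

The day wheel started on one, and I flicked it forward four single clicks to five. The last camera check showed it settled there, though the dots are small and I judged five partly by counting clicks. The stamp is still hanging in its stand, the month wheel and the other items showed no visible movement, and the job was handed in at about 19 s with the arm clear.

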